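# Lower the flatbread press off its wedge

### The arm

A 6-joint arm with a two-finger parallel gripper is mounted at the origin on a cart in front of the work surface, level with it; the furniture and walls round the work are solid. World frame = base frame: x ahead of the robot, y to its left, z up, the work surface at z = 0. Lengths are in m, angles in rad, forces in N, time in s.
With the tool pointing down it reaches from about 0.275 to 0.825 m from the base axis. Payload 4.9 kg.
Tool frame: the origin (TCP) lies at the very end of the fingers, on their centre line; the grasp point (between the pads) lies arm.tcp_to_grasp behind it (arm.tcp_to_grasp is the distance from the TCP to the grasp point, in m); z points along the fingers, y is the direction in which the jaws open and shut (so a half turn about z gives the same grasp; the last joint's range is limited). The gripper opens to 85 mm and grips with 20 to 120 N. Pads are 22 mm wide; open, the fingers measure 114 mm over their backs; the gripper's body (76 mm by 85 mm) begins 54 mm behind the grasp point. The pads swing forward as they close: fully open they stand 13 mm farther back than shut.
Start: joints at [-1.326, 0.326, -0.193, 1.052, 0, 1.437], TCP at [0.203, -0.511, 0.194] pointing down, gripper open.
Joint ranges: [-2.65, 2.65], [-0.97, 1.79], [-1.3, 1.35], [-1.93, 2.1], [-1.47, 1.37], [-3.14, 3.14]. Speed limits (rad/s): [2.57, 2.57, 3.14, 3.14, 3.14, 3.14].

### API

Orientations are given as a rotation vector (axis times angle).
In Python, from plant import arm, optics gives the robot as it stands. The module is installed in compiled form; this text tells all that it offers.
- The arm moves only by the shell command python3 -m pendant 'ROWS'. ROWS is text: rows parted by semicolons, each of 7 numbers parted by spaces: the shift along the tool's x, y, z in m, then the turn, a rotation vector about the tool's x, y, z in degrees, then the opening in per cent of the stroke, from 0 (shut) to 100 (fully open). In form: dx dy dz wx wy wz gripper; .... A call has 1 to 20 rows; each row shifts and turns the commanded pose from where the row before left it, along the tool's axes as they then stand; what a row does not reach is not made up. A row lasts 1/10 s, in which the tool goes at most 50 mm and 8.59 degrees, less where a joint would pass 70% of its speed; a pose out of reach is approached as far as the arm can. A call is refused whole if a number of a shift passes 0.05 or a number of a turn 8.59, either way. A call with a gripper value outside its range is refused whole. The fingers move at their own pace and stop on an object; the grip force is fixed at half the most. Time passes only in rows, so rows that do not move let the fingers close. It gives the time, the measured TCP pose, the force and the opening at its end, in the units of the state.
- arm.state(): the state, without advancing time (a new reading comes with each control period).
- optics.capture(name): name is "scene" or "top" or "wrist"; returns the picture (384x512x3 uint8, red, green, blue); there is no depth.
- optics.camera_model(name): a dict with "fovy" (degrees; the focal length in pixels is half the picture's height over the tangent of half this angle, whatever the lens; pixels are square), "cx", "cy" (the principal point, pixels), "k1" (the pictures are not rectified: a ray, as slopes to the right and down, at radius r is drawn at 1 + k1 r^2 times it, then the intrinsics apply), "R" (3x3) and "t" (3): a world point X has camera coordinates R X + t. Camera axes: x right, y down, z forward; pixel columns grow to the right and rows downward; lengths in m; the calibration is good to about 2 mm. A picture is of the moment at which its call begins: read the wrist's pose just before it. camera_model takes no time and is no camera call; for the wrist camera it gives the pose at the moment of the call.
- arm.close_job(): hands the job in, once; it reports no verdict.
The state is a dict: "t": time; "qpos": joint angles; "qd": joint speeds; "effort": joint torques, N m; "position": TCP position; "orientation": TCP orientation; "contact_force": force on the tool from outside, world axes, zero at the start; "moment": the same for the moment, N m; "opening": opening from 0.0 (shut) to 1.0 (fully open).
Only numpy, scipy, OpenCV 4.12 (cv2) and the standard library are available. Lean on these libraries where they do the work, as an engineer would, in place of code of your own. Each camera call takes 0.05 s, during which the arm holds its last target.

### The job

The flatbread press has been propped open to dry by a wooden wedge under the front edge of its heavy hinged panel. Grip the wedge by its thick end and work it backward out from under the panel in small tugs of about 2 cm, pausing half a second after each so that the panel settles lower on the wedge, without lifting the panel, letting it slam or dragging the press along. When the panel has come down shut, lay the wedge gently, flat on its underside, in the low wooden tray on the left, and leave everything else undisturbed.

Things in the scene. Friction and masses are not known exactly. Their poses are not given: they have to be found in the camera images.
- wedge_mid (a point): Centre of the loose light-wood wedge, 12.5 mm above its flat underside. Wedge: 190 mm long (x), 40 mm wide (y), 120 g; the top is one straight slope from 5 mm thick at the tip (+x end, 95 mm off) to 45 mm at the thick end (-x end, 95 mm off). It is drawn out along its own -x, to the left.
- wedge: The same wedge, origin at the centre of its underside, same axes, z up. At the start it lies on the press base, 18 mm above the worktop: about 100 mm of its thin end under the panel, about 90 mm of its thick end in front, the last 40 mm overhanging the front of the base.
- press: Flatbread press, loose on rubber feet, about 4 kg in all: stone base slab 280 mm (x) by 240 mm (y), top 18 mm above the worktop, and a wooden panel hinged at the back. Origin at the centre of the base underside; -x side (front) faces left, z up. The panel's front edge is 92 mm to -x of the origin, so 48 mm of base shows before it.
- press_front (a point): Middle of the base slab's top front edge, 18 mm above the worktop; axes as the press. Beyond x = 0.6 m a wall shelf hangs less than 0.6 m over the worktop: a lift of about 50 mm is enough, and high elbows or wide swings may strike the shelf.
- panel (a joint): Hinge angle of the 1 kg panel, rad: 0 shut, growing as its front edge rises; about 0.12 at the start (edge 26 mm above the base). The hinge is free: the panel rests on the wedge by its weight (about 5 N at the edge), sinks as the wedge is drawn out, and is shut only when the wedge has come back about 100 mm.
- panel_edge (a point): Middle of the panel's lower front edge, 220 mm from the hinge; the panel is 220 x 220 mm, 26 mm thick, with two 9 mm higher battens near its sides.
- tray_in (a point): Centre of the inner floor of the fixed low dark-wood tray, left of the press, its long side roughly along the robot's y. It is 270 mm long (x) by 120 mm wide (y) outside, inside 258 x 108 mm, floor 6 mm above the worktop, rim 12 mm above the worktop.
- mill_2: Bystander: salt or pepper mill, 44 mm across, 90 mm tall, on the worktop behind the press.
- tape: Bystander: roll of tan paper tape lying flat, 104 mm across, 25 mm high, on the worktop behind the work.
- spice_jar: Bystander: glass spice jar with a red cap, 45 mm across, 106 mm tall, on the worktop behind the tray.

How it is judged:
By the outcome, as a careful person would: the job done as asked, in the order asked, and still so for the second after the job is handed in, with the robot touching nothing.
It also fails if it takes over 48 s, if anything falls off the work surface, if the arm or the gripper's body presses on something with over 40 N, if the wrist force passes 120 N, or if a joint passes its speed limit or range.

## Working session

There is one attempt and no reset: what is moved stays moved. The work goes in short steps, Python scripts to look and compute and a shell command to move; the robot and the scene stay as the last step left them, time stands still between calls to the robot, and variables do not carry over. Pictures are saved under pics/ and viewed, and the job is handed in when it is done.

```bash
mkdir -p pics; ls; python3 - <<'E'
from plant import arm, optics
import cv2
print(arm.state()); print(arm.tcp_to_grasp)
for n in("scene","top"):
    im=optics.capture(n); cv2.imwrite(f"pics/{n}0.png",im[:,:,::-1]); print(n,optics.camera_model(n))
E
```

```text
pics
{'t': 0.0, 'qpos': array([-1.32619153e+00,  3.26912549e-01, -1.93582589e-01,  1.05201011e+00,
        1.99157261e-05,  1.43660621e+00]), 'qd': array([ 0.00016385,  0.00043276, -0.0016147 ,  0.00156547,  0.00084291,
       -0.00079638]), 'effort': array([ 4.17974925e-04, -4.43402731e+01,  2.62435877e+01,  1.56717788e-02,
       -2.06837567e-04, -5.31594310e-06]), 'position': array([ 0.203255  , -0.51037064,  0.19321945]), 'orientation': array([-3.08373735e+00, -5.91137247e-01,  1.16822264e-04]), 'contact_force': array([ 0.70725667, -0.49509845,  0.38550361]), 'moment': array([0.03399436, 0.00916372, 0.00557392]), 'opening': 1.0039187181866709}
0.0187
scene {'fovy': 44.400845743464544, 'cx': 248.4025982338815, 'cy': 195.59020289111686, 'k1': -0.10646985635753684, 'R': array([[ 0.86476339, -0.50205671, -0.01110589],
       [-0.26231438, -0.43274178, -0.86251129],
       [ 0.4282236 ,  0.74878142, -0.50591594]]), 't': array([-0.52034146,  0.16073918,  1.30556811])}
top {'fovy': 53.88834593570497, 'cx': 244.6071111221128, 'cy': 196.00451015262013, 'k1': 0.03114226460585937, 'R': array([[-0.00498285, -0.99996066, -0.00733845],
       [-0.99775527,  0.00546167, -0.06674266],
       [ 0.06678011,  0.00698941, -0.99774324]]), 't': array([-0.05732137,  0.5905072 ,  1.06993409])}
```

View pics/scene0.png

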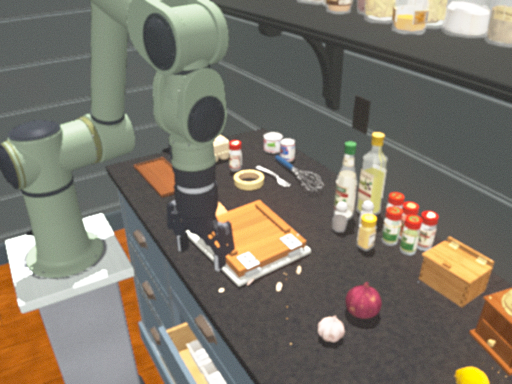

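View pics/top0.png

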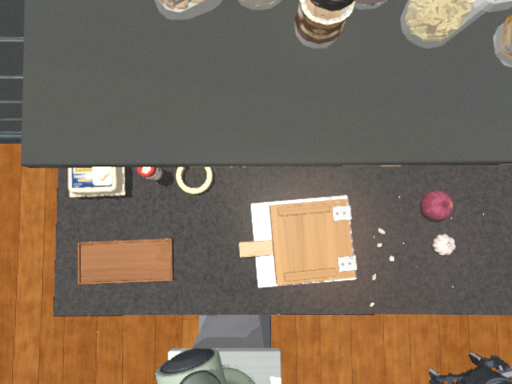

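```bash
cat > h.py <<'E'
import numpy as np, cv2
from plant import arm, optics
def ray(m,u,v):
    f=192/np.tan(np.radians(m["fovy"])/2)
    x,y=(u-m["cx"])/f,(v-m["cy"])/f
    # invert distortion
    a,b=x,y
    for _ in range(30):
        s=1+m["k1"]*(a*a+b*b); a,b=x/s,y/s
    R=np.array(m["R"]);t=np.array(m["t"])
    return -R.T@t, R.T@np.array([a,b,1])
def pt(m,u,v,z):
    c,d=ray(m,u,v); return c+d*(z-c[2])/d[2]
def proj(m,X):
    f=192/np.tan(np.radians(m["fovy"])/2)
    p=np.array(m["R"])@X+m["t"]; x,y=p[0]/p[2],p[1]/p[2]; s=1+m["k1"]*(x*x+y*y)
    return m["cx"]+f*s*x, m["cy"]+f*s*y
E
python3 - <<'E'
import cv2
im=cv2.imread("pics/top0.png")
cv2.imwrite("pics/top0z.png",cv2.resize(im[185:295,230:370],None,fx=5.5,fy=5.5,interpolation=cv2.INTER_CUBIC))
cv2.imwrite("pics/top0t.png",cv2.resize(im[160:300,60:230],None,fx=4,fy=4,interpolation=cv2.INTER_CUBIC))
E
```

```text
(no output)
```

View pics/top0z.png

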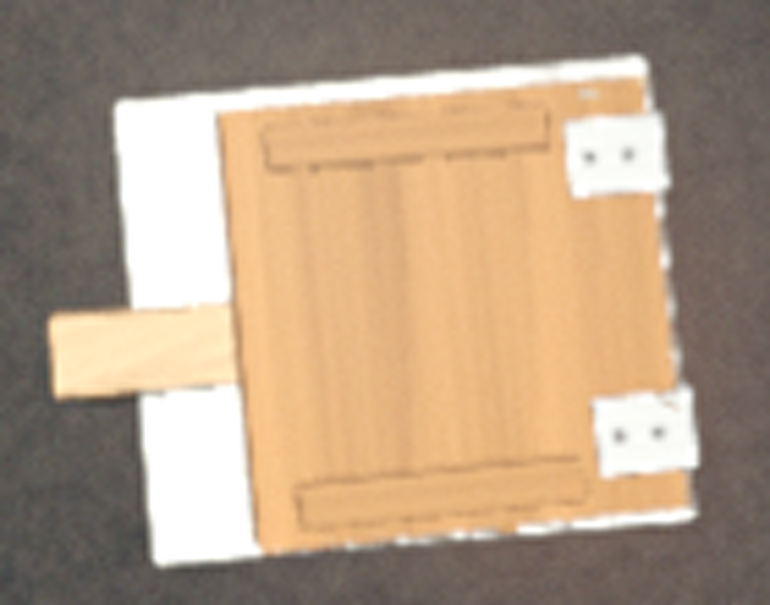

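View pics/top0t.png

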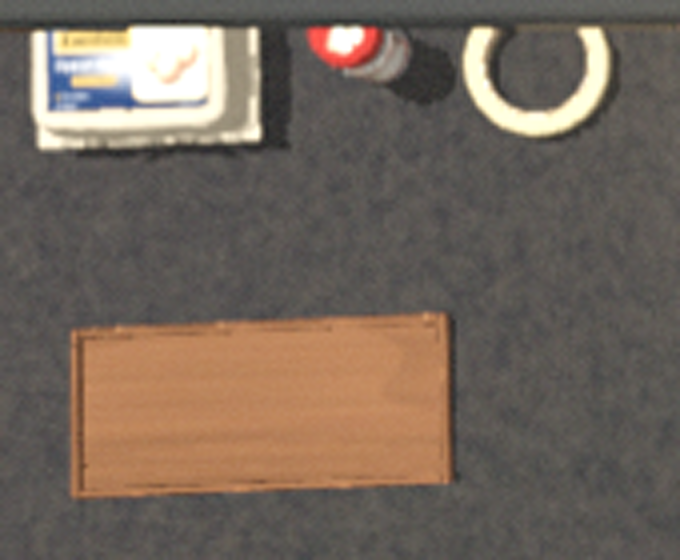

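```bash
python3 - <<'E'
from h import *
m=optics.camera_model("top")
def P(x,y,z,s=5.5,ox=230,oy=185): return pt(m,(x+.5)/s-.5+ox,(y+.5)/s-.5+oy,z)
A,B=P(50,314,.063),P(57,398,.063); C,D=P(232,304,.044),P(238,382,.044)
print("wedge",A,B,C,D)
a=(C+D)/2-(A+B)/2; e=(A+B)/2; print("thick end",e,"width",np.linalg.norm((A-B)[:2]),"dir deg",np.degrees(np.arctan2(a[1],a[0])),np.linalg.norm(a[:2]))
b=[P(*q,.018) for q in((117,102),(156,565),(692,515),(647,60))]
for i in range(4):
  d=b[(i+1)%4]-b[i]; print("base",b[i],np.linalg.norm(d),np.degrees(np.arctan2(d[1],d[0])))
pe=[P(218,115,.070),P(260,552,.070)]; d=pe[1]-pe[0]; print("panel",pe,np.linalg.norm(d),np.degrees(np.arctan2(d[1],d[0])))
t=[P(*q,.012,4,60,160) for q in((72,330),(446,314),(450,480),(74,496))]
for i in range(4):
  d=t[(i+1)%4]-t[i]; print("tray",t[i],np.linalg.norm(d),np.degrees(np.arctan2(d[1],d[0])))
print(sum(t)/4)
print(optics.camera_model("wrist"))
E
```

```text
wedge [ 0.46168489 -0.04381706  0.063     ] [ 0.42014944 -0.04714362  0.063     ] [ 0.46531128 -0.13588081  0.044     ] [ 0.4260371  -0.13851045  0.044     ]
thick end [ 0.44091716 -0.04548034  0.063     ] width 0.04166844362666173 dir deg -87.03088023065914 0.09183857642080245
base [ 0.56958699 -0.07833965  0.018     ] 0.23979267164071458 -175.5457927673216
base [ 0.33051855 -0.0969625   0.018     ] 0.27688887050152833 -84.83656986181656
base [ 0.3554377  -0.37272777  0.018     ] 0.23532898406266928 4.1835893683024015
base [ 0.59013963 -0.35555992  0.018     ] 0.2779810950930082 94.24005569492448
panel [array([ 0.56033815, -0.12818764,  0.07      ]), array([ 0.34557734, -0.14667985,  0.07      ])] 0.2155554828706245 -175.078625889118
tray [0.46059958 0.41979541 0.012     ] 0.26791771971625905 -87.94874114821866
tray [0.47018931 0.15204937 0.012     ] 0.11796181021354535 -178.03934894751325
tray [0.35229656 0.14801352 0.012     ] 0.26709924876264113 91.94283943302865
tray [0.34324124 0.41495923 0.012     ] 0.11745794003219535 2.359745870534254
[0.40658167 0.28370438 0.012     ]
{'fovy': 62.88468041181697, 'cx': 256.5536700358585, 'cy': 191.36371518058445, 'k1': -0.03963737391237167, 'R': array([[ 3.69722988e-01, -9.29141833e-01, -6.05071166e-04],
       [-8.91062788e-01, -3.54754991e-01,  2.83118357e-01],
       [-2.63271761e-01, -1.04136208e-01, -9.59084788e-01]]), 't': array([-0.55040011, -0.0359597 ,  0.3787565 ])}
```

```bash
cat >> h.py <<'E'
from scipy.spatial.transform import Rotation as Ro
def delta(target, yaw_y):
    """shift in tool axes to target and turn about tool z (deg) so tool y lies along world angle yaw_y (mod 180)"""
    s=arm.state(); R=Ro.from_rotvec(s["orientation"]).as_matrix()
    sh=R.T@(np.array(target)-s["position"])
    d=np.array([np.cos(np.radians(yaw_y)),np.sin(np.radians(yaw_y)),0]); l=R.T@d
    a=np.degrees(np.arctan2(-l[0],l[1])); a=(a+90)%180-90
    return sh,a,R
E
python3 - <<'E'
from h import *
sh,a,R=delta([0.4405,-0.063,0.16],4)
print(sh,a);print(R.round(3)); print(sh/11)
E
```

```text
[ 0.38589617 -0.32795934  0.03386277] -72.29699360614701
[[ 0.929  0.37  -0.   ]
 [ 0.37  -0.929  0.001]
 [ 0.    -0.002 -1.   ]]
[ 0.03508147 -0.02981449  0.00307843]
```

```bash
python3 -m pendant '0.02 -0.017 0 0 0 0 100; 0.035 -0.030 0.003 0 0 0 100; 0.036 -0.031 0.003 0 0 0 100; 0.036 -0.031 0.003 0 0 0 100; 0.036 -0.031 0.003 0 0 0 100; 0.036 -0.031 0.003 0 0 0 100; 0.036 -0.031 0.003 0 0 0 100; 0.036 -0.031 0.003 0 0 0 100; 0.036 -0.031 0.003 0 0 0 100; 0.035 -0.030 0.003 0 0 0 100; 0.030 -0.024 0.003 0 0 0 100; 0.014 -0.010 0.003 0 0 0 100' && python3 -m pendant '0 0 0 0 0 -4 100; 0 0 0 0 0 -8 100; 0 0 0 0 0 -8 100; 0 0 0 0 0 -8 100; 0 0 0 0 0 -8 100; 0 0 0 0 0 -8 100; 0 0 0 0 0 -8 100; 0 0 0 0 0 -8 100; 0 0 0 0 0 -8 100; 0 0 0 0 0 -4.3 100; 0 0 0 0 0 0 100; 0 0 0 0 0 0 100'
python3 - <<'E'
from h import *
m=optics.camera_model("wrist"); im=optics.capture("wrist"); cv2.imwrite("pics/w1.png",im[:,:,::-1]); 
import pickle; pickle.dump(m,open("w1.pkl","wb"))
sh,a,R=delta([0.4405,-0.063,0.16],4); print(sh,a,arm.state()["qpos"]); print(m)
E
```

```text
t: 1.3
position: [0.4415, -0.0606, 0.1607]
orientation: [-3.084, -0.597, -0.0]
contact_force: [0.2, -0.3, -0.2]
opening: 1.0
t: 2.5
position: [0.4405, -0.0634, 0.1608]
orientation: [-2.144, -2.296, 0.0]
contact_force: [-0.3, 0.5, 0.4]
opening: 1.004
[ 4.58247543e-04 -3.81389457e-05  8.34111009e-04] -0.07304800446229365 [-3.09167172e-01  1.61421366e-01 -5.02510028e-01  9.07269020e-01
  1.17839416e-05  1.19309088e+00]
{'fovy': 62.88468041181697, 'cx': 256.5536700358585, 'cy': 191.36371518058445, 'k1': -0.03963737391237167, 'R': array([[ 9.97678917e-01,  6.80937496e-02, -1.40442590e-04],
       [ 6.53293258e-02, -9.56590036e-01,  2.84020390e-01],
       [ 1.92056673e-02, -2.83370330e-01, -9.58818230e-01]]), 't': array([-0.43605085, -0.11784177,  0.32040061])}
```

View pics/w1.png

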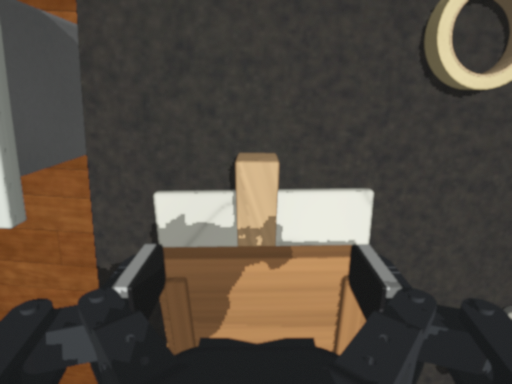

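```bash
python3 - <<'E'
import cv2
im=cv2.imread("pics/w1.png")
cv2.imwrite("pics/w1z.png",cv2.resize(im[140:260,190:330],None,fx=5,fy=5,interpolation=cv2.INTER_CUBIC))
E
```

```text
(no output)
```

View pics/w1z.png

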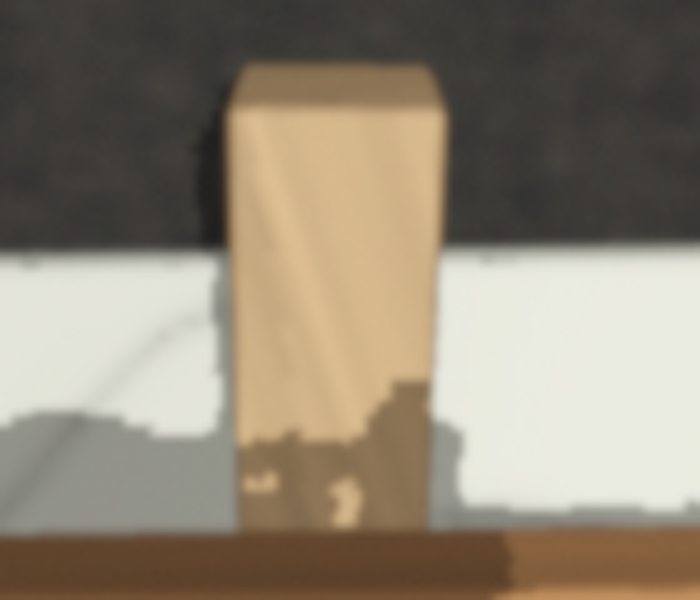

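```bash
python3 - <<'E'
from h import *
import pickle; m=pickle.load(open("w1.pkl","rb"))
P=lambda x,y,z: pt(m,(x+.5)/5-.5+190,(y+.5)/5-.5+140,z)
A,B,C,D=P(228,107,.063),P(446,107,.063),P(240,532,.044),P(430,529,.044)
E,F=P(248,64,.018),P(432,64,.018)
for q in(A,B,C,D,E,F):print(q)
e=(A+B)/2;c=(C+D)/2;print(e,(E+F)/2,np.linalg.norm(A-B),np.degrees(np.arctan2(*(c-e)[1::-1])),np.degrees(np.arctan2(*(B-A)[1::-1])))
G,H=P(0,252,.018),P(700,243,.018);print(G,H,np.degrees(np.arctan2(*(H-G)[1::-1])))
E
```

```text
[ 0.42110423 -0.04725804  0.063     ]
[ 0.46011559 -0.04459393  0.063     ]
[ 0.4268923  -0.14037985  0.044     ]
[ 0.4662664 -0.1370007  0.044    ]
[ 0.42227802 -0.04687978  0.018     ]
[ 0.46024955 -0.04428599  0.018     ]
[ 0.44060991 -0.04592598  0.063     ] [ 0.44126378 -0.04558288  0.018     ] 0.03910222443616314 -86.31805645797942 3.9067009262891887
[ 0.37132966 -0.09095713  0.018     ] [ 0.52082397 -0.07873527  0.018     ] 4.673800415720406
```

```bash
python3 - <<'E'
from h import *
sh,a,R=delta([0.442,-0.0617,0.016],4); print(sh,a);print(R.round(3))
E
```

```text
[0.00162943 0.00160083 0.1448337 ] -0.07304800446229365
[[-0.068  0.998 -0.   ]
 [ 0.998  0.068  0.   ]
 [ 0.    -0.    -1.   ]]
```

Tool x is world +y (the draw direction); tool y is about world +x.

```bash
python3 -m pendant '0.0016 0.0016 0.015 0 0 0 100; 0 0 0.03 0 0 0 100; 0 0 0.03 0 0 0 100; 0 0 0.025 0 0 0 100; 0 0 0.02 0 0 0 100; 0 0 0.015 0 0 0 100; 0 0 0.01 0 0 0 100; 0 0 0 0 0 0 100; 0 0 0 0 0 0 100'
python3 - <<'E'
from h import *
im=optics.capture("wrist"); cv2.imwrite("pics/w2.png",im[:,:,::-1]); 
im=optics.capture("scene"); cv2.imwrite("pics/s2.png",cv2.resize(im[170:300,150:330,::-1],None,fx=4,fy=4,interpolation=cv2.INTER_CUBIC))
sh,a,R=delta([0.442,-0.0617,0.016],4); print(sh,a)
E
```

```text
t: 3.45
position: [0.4425, -0.0619, 0.0163]
orientation: [2.143, 2.297, 0.0]
contact_force: [1.0, 0.0, 0.5]
opening: 1.004
[ 0.0004243  -0.00098433  0.00074635] -0.008187479023817446
```

View pics/w2.png

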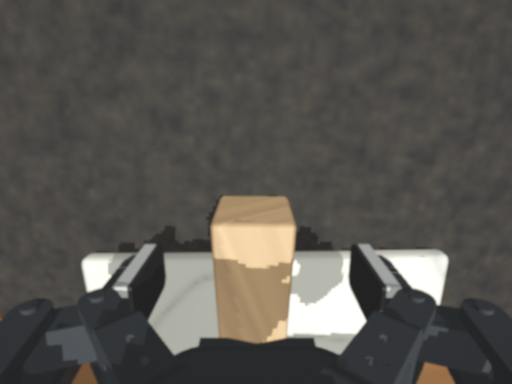

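View pics/s2.png

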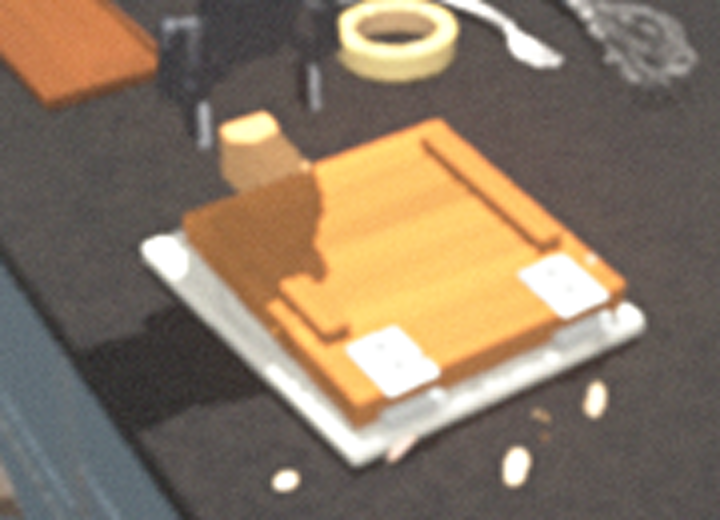

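```bash
python3 -m pendant '0 -0.001 0 0 0 0 100; 0 0 0 0 0 0 80; 0 0 0 0 0 0 65; 0 0 0 0 0 0 55; 0 0 0 0 0 0 48; 0 0 0 0 0 0 44; 0 0 0 0 0 0 38; 0 0 0 0 0 0 20; 0 0 0 0 0 0 0; 0 0 0 0 0 0 0; 0 0 0 0 0 0 0; 0 0 0 0 0 0 0'
python3 - <<'E'
from h import *
im=optics.capture("wrist"); cv2.imwrite("pics/w3.png",im[:,:,::-1]); 
s=arm.state(); print(s["contact_force"],s["moment"],s["opening"],s["position"])
E
```

```text
t: 4.75
position: [0.4409, -0.0618, 0.0164]
orientation: [-2.143, -2.297, 0.0]
contact_force: [-2.2, 1.4, 6.9]
opening: 0.441
[-2.64665663  0.80161107  6.35829948] [ 0.13913208  0.63314181 -0.09022869] 0.43948512156568204 [ 0.44096133 -0.06181826  0.0163895 ]
```

View pics/w3.png

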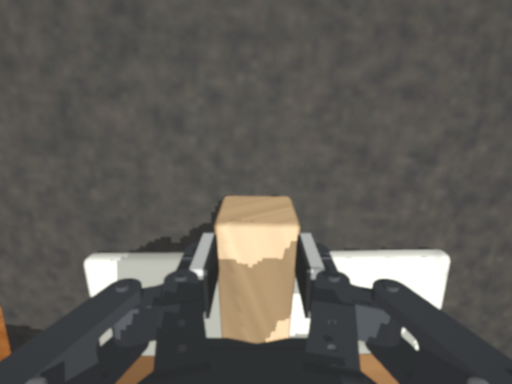

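```bash
python3 -m pendant '0 0 -0.0005 0 0 0 0; 0 0 0 0 0 0 0; 0 0 0 0 0 0 0'
```

```text
t: 5.1
position: [0.4409, -0.0618, 0.0165]
orientation: [-2.142, -2.297, 0.001]
contact_force: [-1.2, -0.1, 4.1]
opening: 0.438
```

```bash
python3 -m pendant '0.002 0 -0.0003 0 0 0 0; 0.004 0 0 0 0 0 0; 0.005 0 0 0 0 0 0; 0.005 0 0 0 0 0 0; 0.003 0 0 0 0 0 0; 0.001 0 0 0 0 0 0; 0 0 0 0 0 0 0; 0 0 0 0 0 0 0; 0 0 0 0 0 0 0; 0 0 0 0 0 0 0; 0 0 0 0 0 0 0; 0 0 0 0 0 0 0; 0 0 0 0 0 0 0'
python3 - <<'E'
from h import *
im=optics.capture("top"); cv2.imwrite("pics/t4.png",cv2.resize(im[185:295,200:370,::-1],None,fx=4.5,fy=4.5,interpolation=cv2.INTER_CUBIC))
im=optics.capture("wrist"); cv2.imwrite("pics/w4.png",im[:,:,::-1])
s=arm.state(); print(s["contact_force"],s["moment"],s["opening"],s["position"])
E
```

```text
t: 6.4
position: [0.4397, -0.0415, 0.0168]
orientation: [-2.142, -2.297, -0.001]
contact_force: [-0.5, 2.1, -1.5]
opening: 0.439
[ 1.05993979  2.59685784 -2.2736572 ] [ 0.54574724  0.0691234  -0.02308381] 0.4362717478183035 [ 0.43972329 -0.04150222  0.01674854]
```

View pics/w4.png

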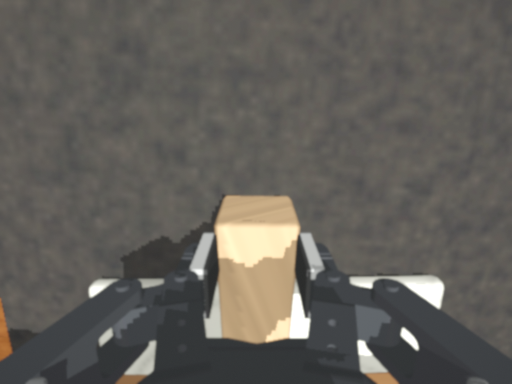

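View pics/t4.png

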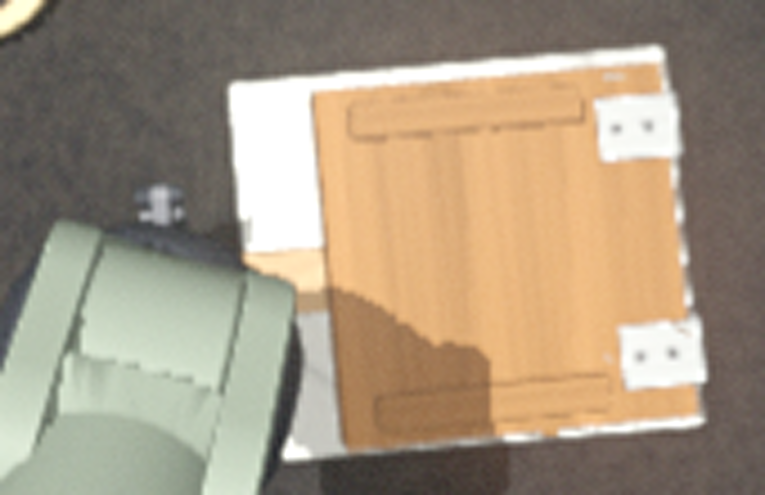

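```bash
python3 -m pendant '0.002 0 0.0002 0 0 0 0; 0.004 0 0 0 0 0 0; 0.005 0 0 0 0 0 0; 0.005 0 0 0 0 0 0; 0.003 0 0 0 0 0 0; 0.001 0 0 0 0 0 0; 0 0 0 0 0 0 0; 0 0 0 0 0 0 0; 0 0 0 0 0 0 0; 0 0 0 0 0 0 0; 0 0 0 0 0 0 0; 0 0 0 0 0 0 0; 0 0 0 0 0 0 0' && python3 -m pendant '0.002 0 0 0 0 0 0; 0.004 0 0 0 0 0 0; 0.005 0 0 0 0 0 0; 0.005 0 0 0 0 0 0; 0.003 0 0 0 0 0 0; 0.001 0 0 0 0 0 0; 0 0 0 0 0 0 0; 0 0 0 0 0 0 0; 0 0 0 0 0 0 0; 0 0 0 0 0 0 0; 0 0 0 0 0 0 0; 0 0 0 0 0 0 0; 0 0 0 0 0 0 0'
python3 - <<'E'
from h import *
im=optics.capture("top"); cv2.imwrite("pics/t5.png",cv2.resize(im[185:295,200:370,::-1],None,fx=4.5,fy=4.5,interpolation=cv2.INTER_CUBIC))
im=optics.capture("scene"); cv2.imwrite("pics/s5.png",cv2.resize(im[170:300,150:330,::-1],None,fx=4,fy=4,interpolation=cv2.INTER_CUBIC))
s=arm.state(); print(s["contact_force"],s["moment"],s["opening"],s["position"])
E
```

```text
t: 7.8
position: [0.4384, -0.0216, 0.0166]
orientation: [-2.142, -2.297, -0.001]
contact_force: [-0.5, 0.6, -1.8]
opening: 0.439
t: 9.1
position: [0.437, -0.0016, 0.0166]
orientation: [-2.142, -2.297, -0.001]
contact_force: [0.7, 0.9, -0.6]
opening: 0.439
[ 8.89746587e-04  4.88669320e-01 -1.76944411e+00] [ 0.27470078  0.10813874 -0.02178148] 0.4374087588358758 [ 0.43695257 -0.00164208  0.01655483]
```

View pics/t5.png

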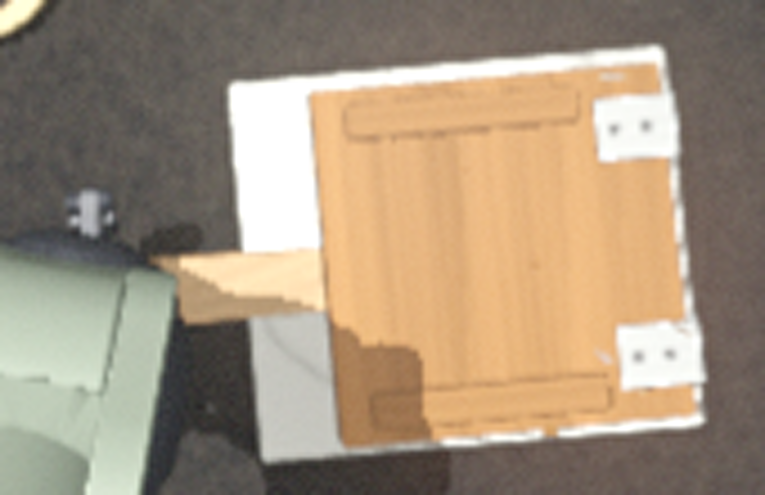

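View pics/s5.png

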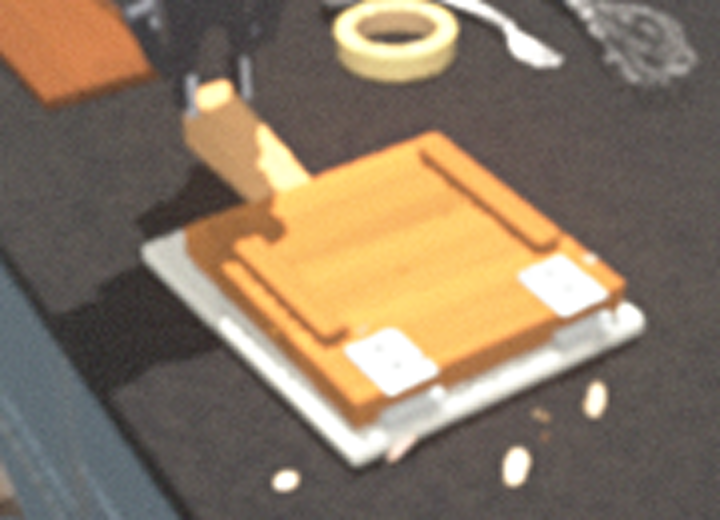

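```bash
python3 -m pendant '0.002 0 0 0 0 0 0; 0.004 0 0 0 0 0 0; 0.005 0 0 0 0 0 0; 0.005 0 0 0 0 0 0; 0.003 0 0 0 0 0 0; 0.001 0 0 0 0 0 0; 0 0 0 0 0 0 0; 0 0 0 0 0 0 0; 0 0 0 0 0 0 0; 0 0 0 0 0 0 0; 0 0 0 0 0 0 0; 0 0 0 0 0 0 0; 0 0 0 0 0 0 0' && python3 -m pendant '0.002 0 0 0 0 0 0; 0.003 0 0 0 0 0 0; 0.003 0 0 0 0 0 0; 0.003 0 0 0 0 0 0; 0.003 0 0 0 0 0 0; 0.003 0 0 0 0 0 0; 0.002 0 0 0 0 0 0; 0.001 0 0 0 0 0 0; 0 0 0 0 0 0 0; 0 0 0 0 0 0 0; 0 0 0 0 0 0 0; 0 0 0 0 0 0 0; 0 0 0 0 0 0 0; 0 0 0 0 0 0 0; 0 0 0 0 0 0 0'
python3 - <<'E'
from h import *
im=optics.capture("top"); cv2.imwrite("pics/t6.png",cv2.resize(im[185:295,200:370,::-1],None,fx=4.5,fy=4.5,interpolation=cv2.INTER_CUBIC))
im=optics.capture("scene"); cv2.imwrite("pics/s6.png",cv2.resize(im[170:300,150:330,::-1],None,fx=4,fy=4,interpolation=cv2.INTER_CUBIC))
s=arm.state(); print(s["contact_force"],s["moment"],s["opening"],s["position"])
E
```

```text
t: 10.5
position: [0.4356, 0.0183, 0.0166]
orientation: [-2.142, -2.297, -0.001]
contact_force: [0.3, 0.4, -1.0]
opening: 0.443
t: 12.0
position: [0.4343, 0.0379, 0.0166]
orientation: [-2.142, -2.298, -0.0]
contact_force: [-0.5, 0.1, -0.5]
opening: 0.439
[0.42826715 0.02991321 0.68862587] [0.051866   0.01094843 0.02428093] 0.43722001332516175 [0.43426333 0.03786253 0.01658958]
```

View pics/t6.png

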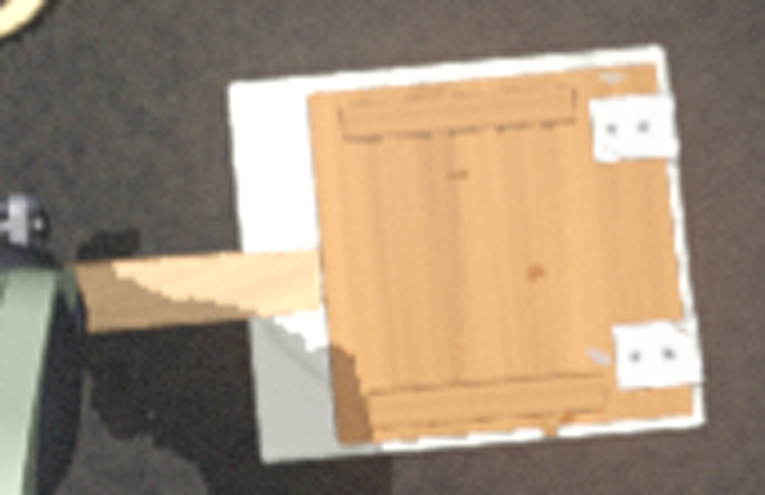

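View pics/s6.png

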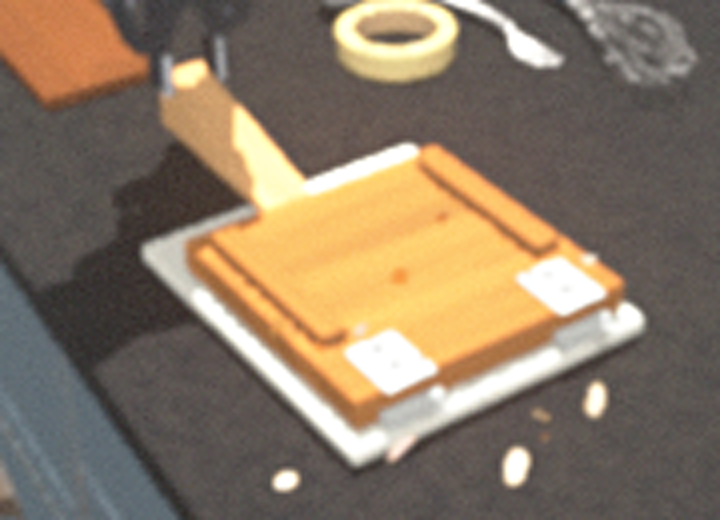

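```bash
python3 -m pendant '0.001 0 0 0 0 0 0; 0.002 0 0 0 0 0 0; 0.002 0 0 0 0 0 0; 0.003 0 0 0 0 0 0; 0.003 0 0 0 0 0 0; 0.003 0 0 0 0 0 0; 0.003 0 0 0 0 0 0; 0.002 0 0 0 0 0 0; 0.001 0 0 0 0 0 0; 0 0 0 0 0 0 0; 0 0 0 0 0 0 0; 0 0 0 0 0 0 0; 0 0 0 0 0 0 0; 0 0 0 0 0 0 0; 0 0 0 0 0 0 0; 0 0 0 0 0 0 0'
python3 - <<'E'
from h import *
im=optics.capture("top"); cv2.imwrite("pics/t7.png",cv2.resize(im[185:295,200:370,::-1],None,fx=4.5,fy=4.5,interpolation=cv2.INTER_CUBIC))
im=optics.capture("scene"); cv2.imwrite("pics/s7.png",cv2.resize(im[170:300,150:330,::-1],None,fx=4,fy=4,interpolation=cv2.INTER_CUBIC))
s=arm.state(); print(s["contact_force"],s["moment"],s["opening"],s["position"])
E
```

```text
t: 13.7
position: [0.4329, 0.0578, 0.0166]
orientation: [2.143, 2.298, -0.0]
contact_force: [1.2, -0.1, -0.3]
opening: 0.437
[-0.5014062   0.31303403 -0.31254357] [0.04058219 0.00225401 0.01345273] 0.43446508504559067 [0.43288448 0.05777443 0.01659196]
```

View pics/t7.png

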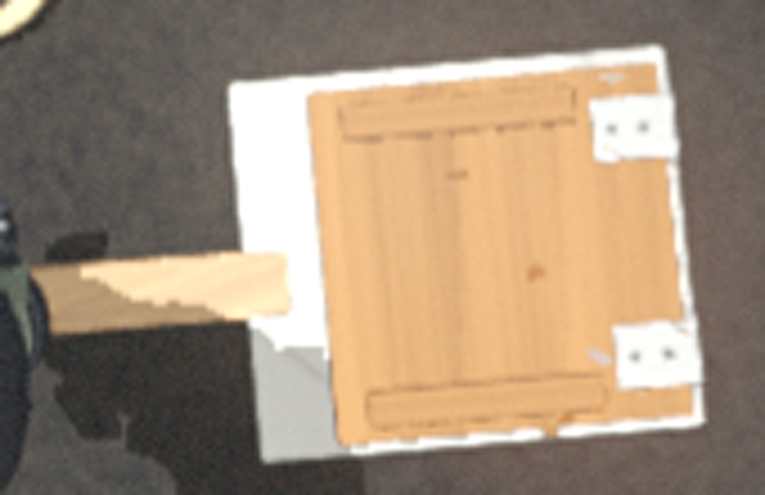

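View pics/s7.png

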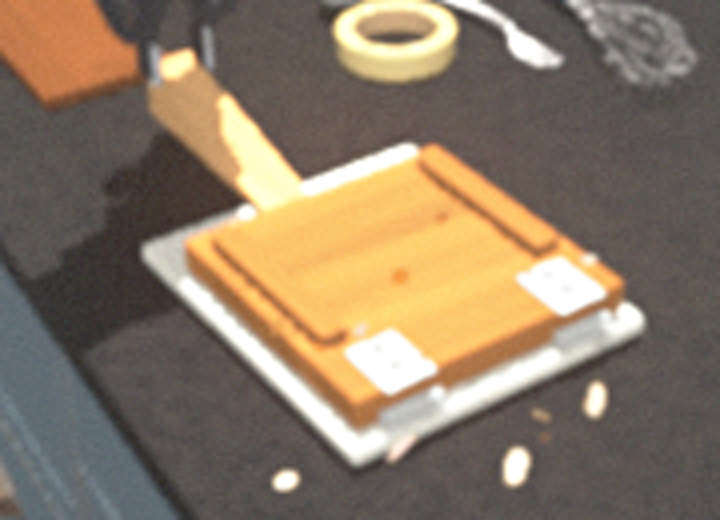

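```bash
python3 -m pendant '0 0 -0.005 0 0 0 0; 0 0 -0.01 0 0 0 0; 0 0 -0.015 0 0 0 0; 0 0 -0.012 0 0 0 0; 0 0 -0.006 0 0 0 0; 0 0 -0.002 0 0 0 0; 0 0 0 0 0 0.9 0; 0 0 0 0 0 1 0; 0 0 0 0 0 0 0; 0 0 0 0 0 0 0'
python3 - <<'E'
from h import *
im=optics.capture("scene"); cv2.imwrite("pics/s8.png",cv2.resize(im[120:300,110:330,::-1],None,fx=3.5,fy=3.5,interpolation=cv2.INTER_CUBIC))
im=optics.capture("wrist"); cv2.imwrite("pics/w8.png",im[:,:,::-1])
sh,a,R=delta([0.4038,0.3626,0.0166+0.05],2);print(sh,a)
E
```

```text
t: 14.8
position: [0.4325, 0.0578, 0.0662]
orientation: [-2.18, -2.261, 0.001]
contact_force: [-1.3, 0.2, -0.4]
opening: 0.443
[ 3.05648526e-01 -1.76039532e-02 -2.93679748e-04] 0.10243090760287998
```

View pics/s8.png

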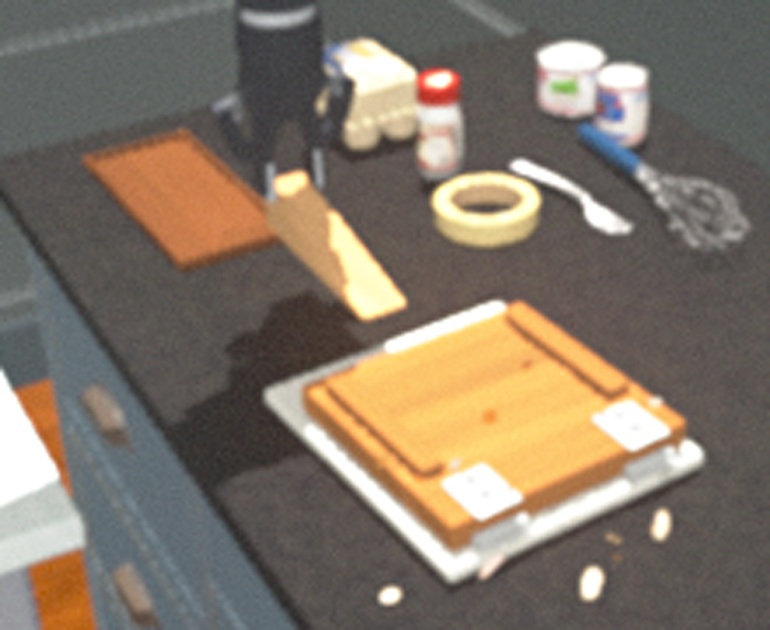

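View pics/w8.png

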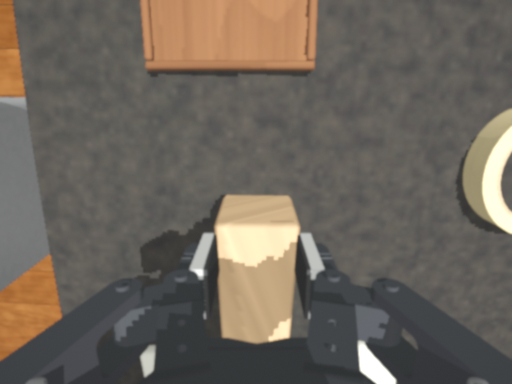

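Wedge held level and unslipped, tray ahead (px 145–315, row 68). Carry 306 mm along tool x, −17.6 mm in y.

```bash
python3 -m pendant '0.010 -0.0006 0 0 0 0 0; 0.020 -0.001 0 0 0 0 0; 0.030 -0.002 0 0 0 0 0; 0.035 -0.002 0 0 0 0 0; 0.035 -0.002 0 0 0 0 0; 0.035 -0.002 0 0 0 0 0; 0.035 -0.002 0 0 0 0 0; 0.035 -0.002 0 0 0 0 0; 0.030 -0.002 0 0 0 0 0; 0.022 -0.001 0 0 0 0 0; 0.012 -0.001 0 0 0 0 0; 0.007 0 0 0 0 0 0; 0 0 0 0 0 0 0; 0 0 0 0 0 0 0; 0 0 0 0 0 0 0'
python3 - <<'E'
from h import *
im=optics.capture("scene"); cv2.imwrite("pics/s9.png",cv2.resize(im[100:280,100:320,::-1],None,fx=3.5,fy=3.5,interpolation=cv2.INTER_CUBIC))
im=optics.capture("top"); cv2.imwrite("pics/t9.png",cv2.resize(im[160:300,60:230,::-1],None,fx=4,fy=4,interpolation=cv2.INTER_CUBIC))
m=optics.camera_model("wrist");im=optics.capture("wrist"); cv2.imwrite("pics/w9.png",im[:,:,::-1])
import pickle; pickle.dump(m,open("w9.pkl","wb"))
sh,a,R=delta([0.4038,0.3626,0.0166+0.05],2);print(sh,a)
E
```

```text
t: 16.4
position: [0.4041, 0.362, 0.0665]
orientation: [2.182, 2.26, -0.001]
contact_force: [-0.2, 0.1, -1.2]
opening: 0.438
[ 3.41402074e-04 -4.67369762e-04  5.38356602e-05] 0.034194627670061095
```

View pics/s9.png

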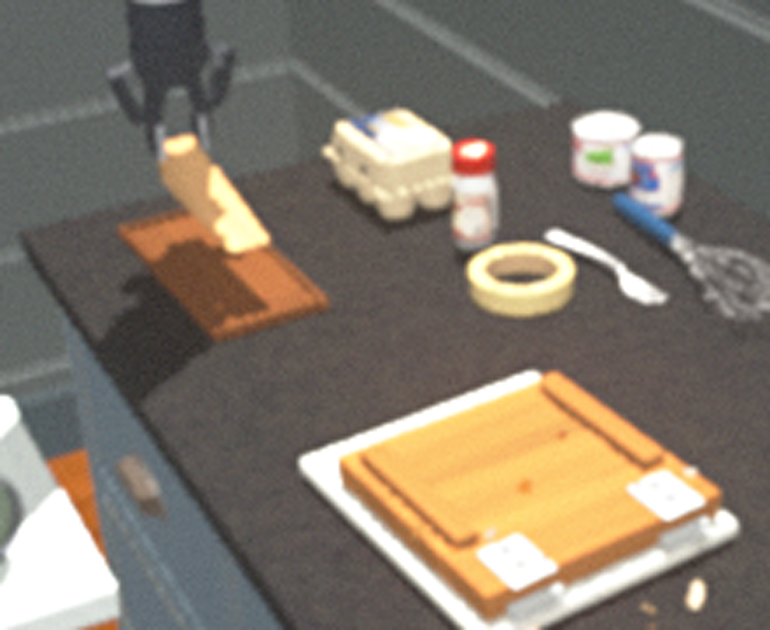

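View pics/t9.png

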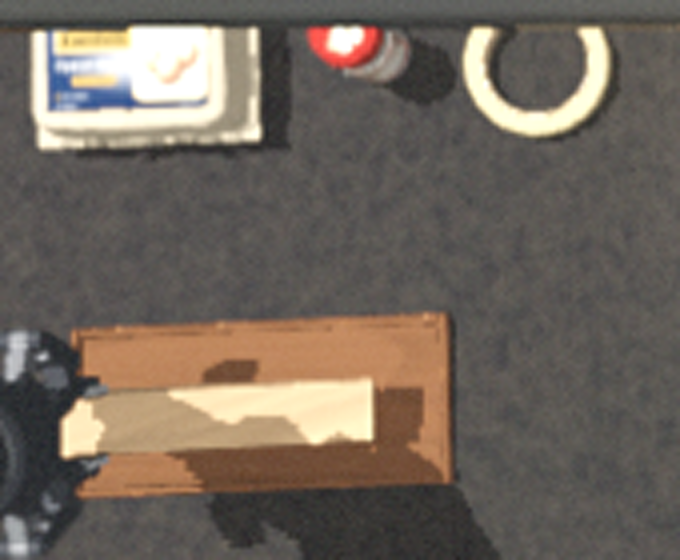

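View pics/w9.png

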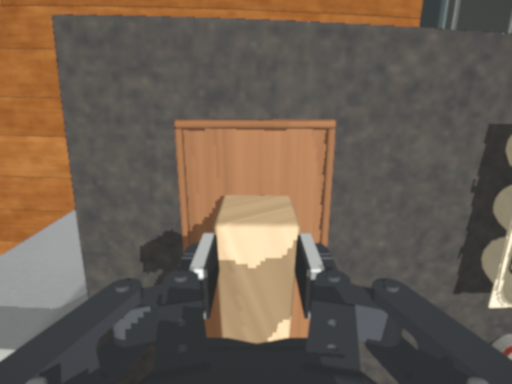

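```bash
python3 - <<'E'
from h import *
import pickle; m=pickle.load(open("w9.pkl","rb"))
for q in((175,121),(335,121)): print(pt(m,*q,.012))
t=optics.camera_model("top")
for q in((373,379),(374,441)): print(pt(t,(q[0]+.5)/4-.5+60,(q[1]+.5)/4-.5+160,.073))
for q in((60,398),(64,458)): print(pt(t,(q[0]+.5)/4-.5+60,(q[1]+.5)/4-.5+160,.111))
E
```

```text
[0.34342961 0.4157454  0.012     ]
[0.46068781 0.41987704 0.012     ]
[0.42932088 0.18880151 0.073     ]
[0.38781128 0.1875518  0.073     ]
[0.42185731 0.38216788 0.111     ]
[0.38332165 0.37843812 0.111     ]
```

```bash
python3 -m pendant '0 0 0.005 0 0 0 0; 0 0 0.010 0 0 0 0; 0 0 0.012 0 0 0 0; 0 0 0.012 0 0 0 0; 0 0 0.010 0 0 0 0; 0 0 0.006 0 0 0 0; 0 0 0.003 0 0 0 0; 0 0 0.001 0 0 0 0; 0 0 0.001 0 0 0 0; 0 0 0 0 0 0 0; 0 0 0 0 0 0 0'
python3 -m pendant '0 0 0.0005 0 0 0 0; 0 0 0.0005 0 0 0 0; 0 0 0 0 0 0 0; 0 0 0 0 0 0 0'
python3 -m pendant '0 0 0.0005 0 0 0 0; 0 0 0 0 0 0 0; 0 0 0 0 0 0 0'
```

```text
t: 17.65
position: [0.4043, 0.3632, 0.007]
orientation: [2.18, 2.262, 0.001]
contact_force: [0.2, -0.2, -1.1]
opening: 0.436
t: 18.05
position: [0.4041, 0.363, 0.0056]
orientation: [2.18, 2.262, 0.0]
contact_force: [-0.3, 0.9, 0.2]
opening: 0.436
t: 18.35
position: [0.4041, 0.363, 0.0051]
orientation: [-2.18, -2.262, -0.0]
contact_force: [-0.2, 0.8, -0.6]
opening: 0.441
```

```bash
python3 -m pendant '0 0 0.0004 0 0 0 0; 0 0 0 0 0 0 0; 0 0 0 0 0 0 0'
python3 -m pendant '0 0 0.0004 0 0 0 0; 0 0 0 0 0 0 0; 0 0 0 0 0 0 0'
python3 - <<'E'
from h import *
im=optics.capture("scene"); cv2.imwrite("pics/s10.png",cv2.resize(im[110:210,110:240,::-1],None,fx=6,fy=6,interpolation=cv2.INTER_CUBIC))
s=arm.state(); print(s["contact_force"],s["moment"],s["position"])
E
```

```text
t: 18.65
position: [0.404, 0.3629, 0.0047]
orientation: [2.18, 2.262, -0.0]
contact_force: [-0.4, 0.5, -0.6]
opening: 0.436
t: 18.95
position: [0.4041, 0.363, 0.0046]
orientation: [2.18, 2.262, 0.0]
contact_force: [-1.5, -0.6, 4.2]
opening: 0.437
[-1.62638771 -0.40222394  3.83840726] [-0.10194857  0.24847974  0.0437098 ] [0.40412224 0.36298722 0.0045494 ]
```

View pics/s10.png

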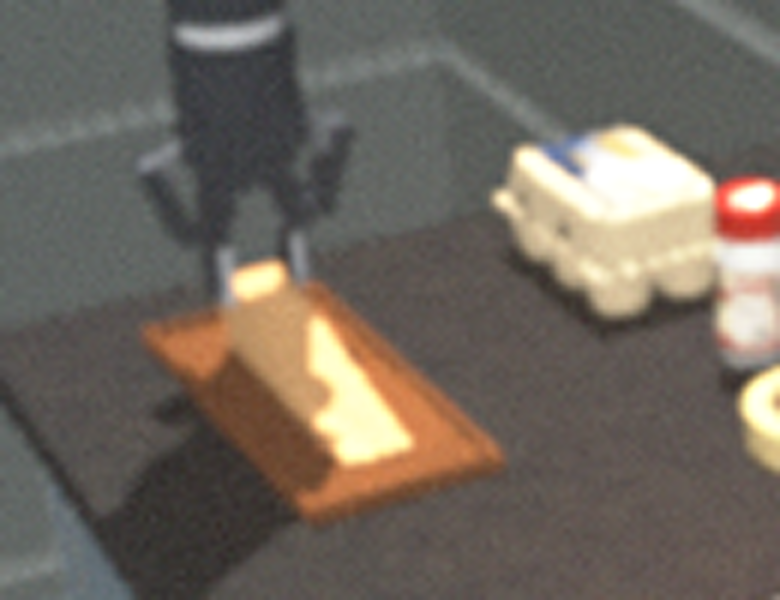

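```bash
python3 -m pendant '0 0 0 0 0 0 46; 0 0 0 0 0 0 50; 0 0 0 0 0 0 56; 0 0 0 0 0 0 62; 0 0 0 0 0 0 66; 0 0 0 0 0 0 66; 0 0 0 0 0 0 66; 0 0 -0.005 0 0 0 66; 0 0 -0.015 0 0 0 66; 0 0 -0.03 0 0 0 66; 0 0 -0.04 0 0 0 66; 0 0 -0.04 0 0 0 66; 0 0 -0.03 0 0 0 66; 0 0 -0.01 0 0 0 66; 0 0 0 0 0 0 66; 0 0 0 0 0 0 66'
python3 - <<'E'
from h import *
for n in("scene","top","wrist"):
    im=optics.capture(n)[:,:,::-1]; cv2.imwrite(f"pics/{n}11.png",im)
    if n=="top": cv2.imwrite("pics/t11z.png",cv2.resize(im[160:300,60:370],None,fx=2.5,fy=2.5,interpolation=cv2.INTER_CUBIC))
    if n=="scene": cv2.imwrite("pics/s11z.png",cv2.resize(im[100:290,110:330],None,fx=3,fy=3,interpolation=cv2.INTER_CUBIC))
E
```

```text
t: 20.6
position: [0.4034, 0.3625, 0.1731]
orientation: [-2.18, -2.262, 0.003]
contact_force: [0.0, -0.5, -0.4]
opening: 0.663
```

View pics/s11z.png

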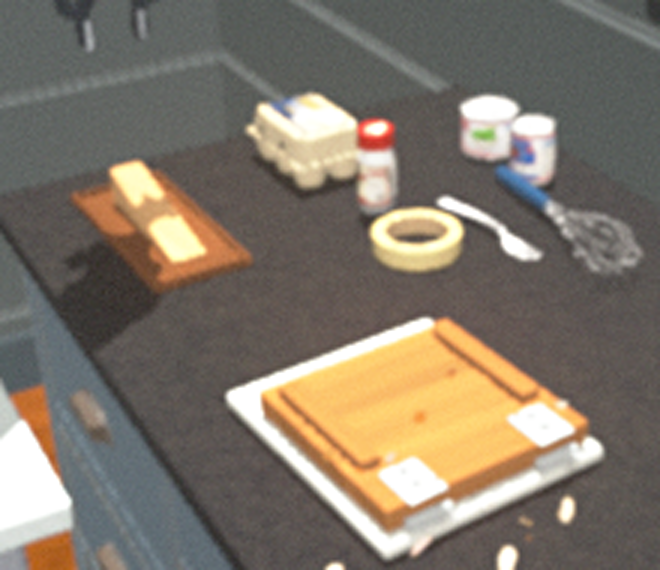

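View pics/t11z.png

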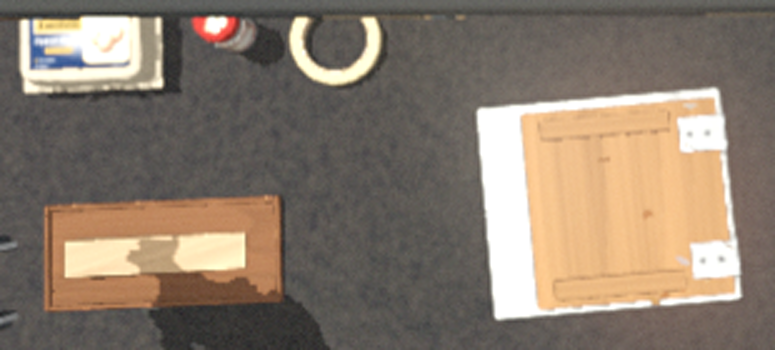

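View pics/wrist11.png

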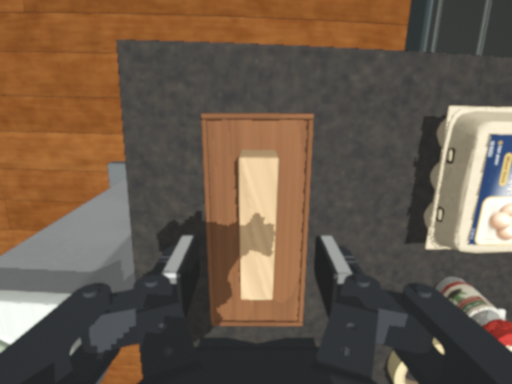

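```bash
python3 -c "
from plant import arm
print(arm.close_job())"
```

```text
the job is handed in; nothing more can be done
None
```

The panel is shut and the wedge lies in the tray; I handed the job in at about 21 s. No verdict comes back, so this rests on my own last checks.

**What I did:** I gripped the wedge by its thick end and drew it out in six level tugs of 2 cm. I paused at least 0.6 s after each one. Then I lifted it 50 mm, carried it to the tray and lowered it until I felt light contact of about 4 N. I released it and backed the gripper off about 17 cm.

**What the last checks showed:**
- **Panel:** it looks shut in the scene and top views. The wedge tip was clear of its edge after the sixth tug.
- **Press:** the one base corner I compared with the first top view (front, away from the robot) was within about 0.7 pixel (roughly 2 mm), which is my reading accuracy.
- **Wedge:** it lies flat and central in the tray, inside the rim on all sides.
- **Bystanders:** the tape and spice jar look unmoved in the top view. I did not check the mill specifically.
- **Forces:** the largest reading was about 7 N, when the gripper closed. I eased that off before tugging. During the first tug the gripper carried about 1 N more than the wedge's own weight, so I lowered it 0.2 mm.

None of the checks failed or disagreed.

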